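# Raise the linisher guard, lock its stay and turn the offcut for the second pass

## Robot

A 7-joint arm with a two-finger parallel gripper is mounted at the origin on the work surface. World frame = base frame: x ahead of the robot, y to its left, z up, the work surface at z = 0. Lengths are in m, angles in rad, forces in N, time in s.
With the tool pointing down it reaches from about 0.4 to 0.9 m from the base axis. Payload 5.5 kg.
Tool frame: the origin (TCP) lies midway between the tips of the shut fingers; the grasp point (between the pads) lies 19 mm behind it (bot.hold_point_z is the distance from the TCP to the grasp point, in m); z points along the fingers, y is the line along which they close (so a half turn about z gives the same grasp; the last joint's range is limited). The gripper opens to 92 mm and grips with 3 to 60 N. Pads are 19 mm wide; open, the fingers measure 130 mm over their backs; the gripper's body (75 mm by 190 mm) begins 47 mm behind the grasp point.
Start: joints at [1.58, 0.501, -0.427, 1.55, 0.221, 1.138, -0.21], TCP at [0.163, -0.629, 0.227] pointing down, gripper open.
Joint ranges: [-2.88, 2.88], [-0.31, 2.03], [-1.54, 1.56], [0.2, 2.42], [-1.41, 4.55], [0.19, 2.02], [-2.57, 2.57]. Speed limits (rad/s): [2.57, 2.57, 3.14, 3.14, 3.14, 3.14, 3.14].

## Interface

Orientations are given as [roll, pitch, yaw] about the fixed x, y, z axes, in that order (R = Rz(yaw) Ry(pitch) Rx(roll)).
In Python, from bench import bot, cams, finder gives the robot as it stands. The module is installed in compiled form; this text tells all that it offers.
- The arm moves only by the tool servo_tool, never from a script. Its argument "commands" is a list that holds one entry, the list of rows, each a list of 6 numbers: the shift along the tool's x, y, z in mm, then the turn, a rotation vector about the tool's x, y, z in degrees. A call has 1 to 20 rows; each row is the pose to reach, as a shift and turn from the pose commanded when the call began, along the tool's axes at that moment; what a row does not reach only later rows make up. A row lasts 1/10 s, in which the tool goes at most 50 mm and 8.59 degrees, less where a joint would pass 70% of its speed; a pose out of reach is approached as far as the arm can. A call with a gripper value outside its range is refused whole. "gripper" is the opening, from 0 (shut) to 1 (fully open), set as the call begins (left out, the last holds). The fingers move at their own pace and stop on an object; "newtons" is the grip in N (left out, the last holds). Time passes only in rows, so rows that repeat a pose let the fingers close. It gives the time, the measured TCP pose, the force, the opening and the grip force at its end, in the units of the state.
- bot.get_state(): the state, without advancing time (a new reading comes with each control period).
- cams.snapshot(name): name is "side" or "top" or "wrist"; returns the picture (400x640x3 uint8, red, green, blue); there is no depth.
- cams.camera_model(name): a dict with "K" (3x3 intrinsics, pixels), "D" ([k1, k2, p1, p2, k3] as OpenCV has them; the pictures are not rectified), "xyz" and "rotation" of the camera in the world; the wrist camera has in their place "tool_from_camera" (4x4, takes a point from camera to tool coordinates, whose origin is the TCP and whose axes are the flange's). Camera axes: x right, y up, looking along -z (the intrinsics and any distortion apply to the point x, -y, -z); pixel columns grow to the right and rows downward; lengths in m; the calibration is good to about 2 mm. A picture is of the moment at which its call begins: read the wrist's pose just before it. camera_model takes no time and is no camera call.
- bot.sign_off(): hands the job in; it is judged then, once.
Trained networks look in the newest picture that a camera, given by its name, has taken for a name from the list of things; names that differ only in an ending like _2 or _b are one class to them, and where a whole thing is asked for, a point or a joint stands for the part that bears it (a point fixed in the world has none). Each returns a list of dicts, best first, with "score" (0 to 1); they miss things now and then, are a little off and sometimes report something else, mostly with a low value. They report only what shows in the picture. A call takes as long as a camera call.
- finder.look_for(label, camera): "centre" ([column, row] in pixels, amid what is visible of it).
- finder.cut_out(label, camera): "pixels" (400x640 bool, what is visible of it) and "centre" ([column, row] in pixels, amid what is visible of it).
The state is a dict: "t": time; "qpos": joint angles; "joint_velocities": joint speeds; "joint_torque": joint torques, N m; "tool_pos": TCP position; "ee_rot": TCP orientation; "ft_force": force on the tool from outside, world axes, zero at the start; "torque": the same for the moment, N m; "finger_gap": finger opening in m; "grip_force": force on a finger pad.
Only numpy, scipy, OpenCV 4.12 (cv2) and the standard library are available. Lean on these libraries where they do the work, as an engineer would, in place of code of your own. Each camera call takes 0.05 s, during which the arm holds its last target. There are 200 camera calls.

## Task

The first pass on the belt linisher is done: lift the clear guard by its black bar and then push the red elbow knob of the folding stay over past straight until it stops, so that the guard stays up locked. After that turn the H-shaped steel offcut inside half a turn, so that its rusty flange instead of the bright one lies flat against the abrasive belt, with no gap and its whole width on the flat of the belt, and leave it standing there. Leave the bottle, the discs and the brush alone.

Things in the scene. Friction and masses are not known exactly. Their poses are not given: they have to be found in the camera images.
- linisher: Blue belt linisher fixed to the table: open tray 210 (x) x 220 (y) mm, floor 30 mm above the table, 5 mm walls to 85 mm high at sides and back, front only 42 mm. Origin on the table under the tray's centre; x points away from the robot to motor and hinge, y to the left seen from the robot, z up.
- belt_face (a point): Middle of the dark brown abrasive belt's flat upright face on its rigid platen in the tray, at (40, 0, 54) mm in the linisher's frame. The face looks to the linisher's -x; it is 150 mm wide (y), and reaches from the tray floor to 78 mm above the table; a round roller continues it at each end.
- guard (a joint): Angle of the guard, a clear pane in a yellow frame 210 x 220 x 8 mm (0.4 to 0.6 kg) hinged along the tray's back edge: 0 closed (start, level on the tray), grows as it is raised; 1.48 with the stay dead straight, which is as far as it goes. Its stiff hinge holds it where left above about 1.2; from much lower it falls shut.
- guard_hinge (a point): Point on the guard's hinge axis, at its middle, at (105, 0, 88) mm in the linisher's frame; the axis runs along the linisher's y.
- guard_bar (a point): Middle of the guard's black round grab bar, 14 mm thick, along the linisher's y, 112 mm free between its two end arms, 45 mm beyond the guard's free edge. At the start on the robot's side, 93 mm above the table; it moves on a circle of 255 mm radius about the hinge. It can turn in the grip, so the gripper may keep pointing down.
- stay_elbow (a joint): Elbow angle of the folding stay outside the tray's left (+y) side: 0 folded (start), grows as raising the guard unfolds it; 2.80 dead straight, 3.00 the stop where it is locked. Raising alone takes it to straight at most. Two flat steel links: lower 70 mm (stay pivot to elbow), upper 112 mm (elbow to guard, 100 mm from the hinge).
- elbow_knob (a point): Centre of the red elbow knob, 18 mm thick, 40 mm long, lying along the linisher's y, free at its +y end; it circles the stay pivot at 70 mm and may turn in the grip. Guard up but not locked: it stands above and robot-side of the stay's straight line; pushed away from the robot and down (a few newtons) it passes straight and stops, then about 30 degrees above level as seen from the pivot.
- stay_pivot (a point): Lower pivot axis of the stay, at (-45, 152, 80) mm in the linisher's frame (level with the knob's mid-length in y); fixed, along the linisher's y.
- offcut_center (a point): Centre, half-way up, of a loose steel H-section offcut (0.45 to 0.75 kg) standing on the tray floor, 45 mm tall. From above: two flanges 100 mm long (its y), 7 mm thick, outer faces 80 mm apart (its x), joined by a web 8 mm thick along its x, 66 mm long: grip there. +x flange ground bright, -x flange rusty orange-brown. At the start the bright one faces the belt.
- rusty_face (a point): Centre of the outer face of the rusty flange, 40 mm from the offcut's centre along its -x, half-way up.
- water_bottle: Clear water bottle with yellow cap, 64 mm wide, 190 mm tall, standing on the table; origin at its foot. Leave it alone.
- flap_discs: Stack of abrasive flap discs, 114 mm wide, 48 mm tall, on the table; origin under its centre. Leave it alone.
- wire_brush: Hand brush lying on the table, its origin on the table under it, along its x. Leave it alone.

How it is judged:
By the outcome, as a careful person would: the job done as asked, in the order asked, and still so for the second after the job is handed in, with the robot touching nothing.
It also fails if it takes over 67 s, if anything falls off the work surface, if the arm or the gripper's body presses on something with over 40 N, if the wrist force passes 120 N, or if a joint passes its speed limit or range.

## Working session

There is one attempt and no reset: what is moved stays moved. The work goes in short steps, Python scripts to look and compute and a tool call to move; the robot and the scene stay as the last step left them, time stands still between calls to the robot, and variables do not carry over. Pictures are saved under pics/ and viewed, at most 10 in all, crops included, and the job is handed in when it is done.

Besides the shell and the picture viewer there is one more tool, called after ">>>" by a JSON object that holds its "op" and its "data", one argument or row to a line. servo_tool: Moves the arm, as the interface text tells. Its arguments: {"type":"object","properties":{"commands":{"type":"array","items":{"type":"array","items":{"type":"array","items":{"type":"number"}}}},"gripper":{"type":"number"},"newtons":{"type":"number"}},"required":["commands"]}

```bash
mkdir -p pics; cat > h.py <<'E'
import numpy as np, cv2
from bench import bot, cams, finder
from scipy.spatial.transform import Rotation as Ro
def snap(n,f=None):
    im=cams.snapshot(n)
    if f: cv2.imwrite('pics/'+f,im[:,:,::-1])
    return im
def campose(n,st=None):
    m=cams.camera_model(n)
    if n=='wrist':
        st=st or bot.get_state(); T=np.eye(4)
        T[:3,:3]=Ro.from_euler('xyz',st['ee_rot']).as_matrix(); T[:3,3]=st['tool_pos']
        T=T@np.array(m['tool_from_camera']); return np.array(m['K']),np.array(m['D'],float),T[:3,3],T[:3,:3]
    R=np.array(m['rotation'],float)
    R=R if R.shape==(3,3) else Ro.from_euler('xyz',R).as_matrix()
    return np.array(m['K']),np.array(m['D'],float),np.array(m['xyz']),R
def rays(n,px,st=None):
    K,D,c,R=campose(n,st)
    u=cv2.undistortPoints(np.array(px,float).reshape(-1,1,2),K,D).reshape(-1,2)
    d=np.c_[u[:,0],-u[:,1],-np.ones(len(u))]@R.T
    return c,d/np.linalg.norm(d,axis=1)[:,None]
def atz(n,px,z,st=None):
    c,d=rays(n,px,st); return c+d*((z-c[2])/d[:,2])[:,None]
def proj(n,P,st=None):
    K,D,c,R=campose(n,st)
    p=(np.array(P,float).reshape(-1,3)-c)@R; p=p*[1,-1,-1]
    return cv2.projectPoints(p,np.zeros(3),np.zeros(3),K,D)[0].reshape(-1,2)
def tri(n1,p1,n2,p2):
    a,d=rays(n1,p1);b,e=rays(n2,p2);d=d[0];e=e[0]
    s=np.linalg.lstsq(np.c_[d,-e],b-a,rcond=None)[0]
    return (a+s[0]*d+b+s[1]*e)/2, np.linalg.norm(a+s[0]*d-b-s[1]*e)
E
python3 - <<'E'
from h import *
print(bot.get_state(), bot.hold_point_z)
a=snap('top','t0.png');b=snap('side','s0.png')
for n in ['top','side']:
    print(n,campose(n)[2:])
    for l in ['linisher','guard_bar','elbow_knob','offcut_center','guard','water_bottle','flap_discs','wire_brush']:
        print(l,[(np.round(r['centre']),round(r['score'],2)) for r in finder.look_for(l,n)][:2])
E
```

```text
{'t': 0.0, 'qpos': array([ 1.58020238,  0.50185749, -0.42680051,  1.5514726 ,  0.22080289,
        1.13828398, -0.21030413]), 'joint_velocities': array([-0.00135154, -0.00011981, -0.00110855, -0.00026011, -0.0014512 ,
       -0.00026199,  0.00131844]), 'joint_torque': array([-5.57038256e-04, -5.66599452e+01, -5.81599832e+00, -2.79114944e+01,
       -6.85923686e-02,  3.08986462e-02,  2.36443420e-04]), 'tool_pos': array([ 0.16298636, -0.62849959,  0.22566372]), 'ee_rot': array([-3.13963156e+00, -7.11587593e-05,  2.53858468e-01]), 'ft_force': array([ 0.01679172,  0.31749701, -0.03881904]), 'torque': array([0.02457918, 0.07417535, 0.02930546]), 'grip_force': 0.0, 'finger_gap': 0.0918210669647956} 0.0188
top (array([ 0.4024628 , -0.00154842,  1.31885269]), array([[ 0.02111206,  0.9909166 , -0.13281028],
       [-0.9996659 ,  0.01894125, -0.0175876 ],
       [-0.01491225,  0.13313722,  0.99098542]]))
linisher [(array([290., 180.]), 0.85)]
guard_bar [(array([296., 189.]), 0.56)]
elbow_knob [(array([254., 235.]), 0.55)]
offcut_center [(array([298., 190.]), 0.53)]
guard [(array([296., 191.]), 0.84)]
water_bottle [(array([178., 205.]), 0.8)]
flap_discs [(array([487., 239.]), 0.57)]
wire_brush []
side (array([-0.1208779 ,  0.86542413,  1.32371596]), array([[-0.78910992,  0.45017152, -0.41791283],
       [-0.61417185, -0.58923693,  0.52496931],
       [-0.00992344,  0.67092879,  0.74145539]]))
linisher [(array([292., 229.]), 0.7), (array([306., 227.]), 0.26)]
guard_bar [(array([306., 227.]), 0.92)]
elbow_knob [(array([311., 260.]), 0.44)]
offcut_center []
guard [(array([304., 228.]), 0.75)]
water_bottle [(array([242., 307.]), 0.61)]
flap_discs [(array([430., 161.]), 0.85)]
wire_brush [(array([375., 154.]), 0.64)]
```

View pics/t0.png

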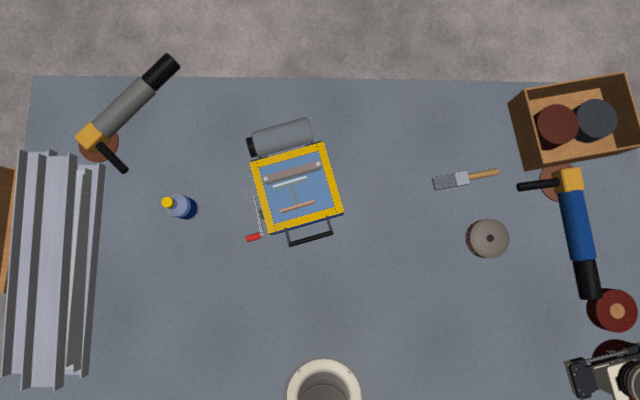

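View pics/s0.png

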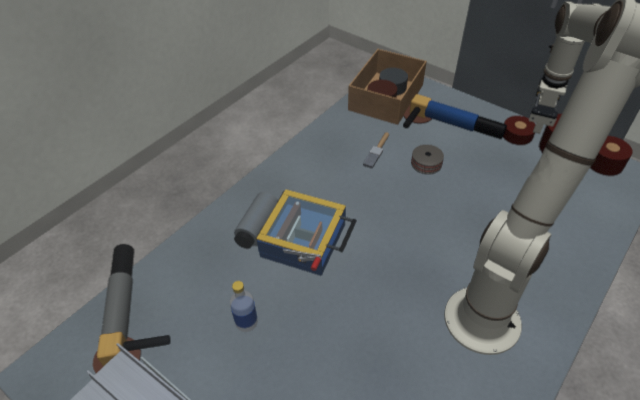

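Top view: guard frame corners at about (250,160), (326,142), (343,214), (264,234), with the black bar (290,243)-(332,234) and the red knob at (253,238). In the side view the frame is around (304,228) and the bottle at (242,307). Next I fit the linisher pose from the yellow frame.

```bash
cat > fit.py <<'E'
from h import *
from scipy.optimize import least_squares
obs={}
for n,box in [('top',(235,130,360,250)),('side',(225,180,370,280))]:
    im=cv2.imread('pics/%s0.png'%n[0]); hsv=cv2.cvtColor(im,cv2.COLOR_BGR2HSV)
    m=cv2.inRange(hsv,(20,140,120),(35,255,255)); k=np.zeros_like(m); x0,y0,x1,y1=box
    k[y0:y1,x0:x1]=m[y0:y1,x0:x1]
    c=max(cv2.findContours(k,cv2.RETR_EXTERNAL,cv2.CHAIN_APPROX_NONE)[0],key=cv2.contourArea)
    h=cv2.convexHull(c)
    for e in np.arange(1,15,.5):
        q=cv2.approxPolyDP(h,e,True)
        if len(q)==4: break
    obs[n]=q.reshape(-1,2)+0.5; print(n,len(q),obs[n].tolist())
L=np.array([[-105,-110,92],[-105,110,92],[105,110,92],[105,-110,92]])/1000.
def W(p,P): 
    c,s=np.cos(p[2]),np.sin(p[2]); return np.asarray(P)@np.array([[c,-s,0],[s,c,0],[0,0,1]]).T+[p[0],p[1],0]
g=[]
for n in obs: g.append(atz(n,obs[n],.092)); print(n,np.round(g[-1],4).tolist())
def res(p,ns):
    r=[]
    for n in ns:
        d=np.linalg.norm(proj(n,W(p,L))[:,None]-obs[n][None],axis=2); i=d.argmin(1)
        r.append((proj(n,W(p,L))-obs[n][i]).ravel())
    return np.concatenate(r)
for ns in (['top'],['side'],['top','side']):
    s=least_squares(res,[*g[0].mean(0)[:2],-.23 if 0 else np.deg2rad(14)],args=(ns,)); print(ns,s.x,np.abs(s.fun).max())
p=s.x
print('bar',proj('top',W(p,[[-.15,-.056,.093],[-.15,.056,.093]])),'pivot',proj('top',W(p,[-.045,.152,.08])))
from h import finder
E
python3 fit.py
```

```text
top 4 [[323.5, 142.5], [343.5, 211.5], [268.5, 232.5], [250.5, 162.5]]
side 4 [[286.5, 190.5], [344.5, 206.5], [321.5, 254.5], [257.5, 238.5]]
top [[0.7166, 0.0142, 0.092], [0.5203, -0.0456, 0.092], [0.4576, 0.1618, 0.092], [0.6549, 0.2204, 0.092]]
side [[0.7148, 0.0143, 0.092], [0.5214, -0.0443, 0.092], [0.4621, 0.1502, 0.092], [0.6531, 0.2207, 0.092]]
['top'] [0.58750008 0.08772943 0.29218848] 1.0462191147818203
['side'] [0.58874922 0.08428218 0.30873505] 2.6432604311498835
['top', 'side'] [0.58775405 0.08647401 0.29875609] 3.4570419467887064
bar [[330.79216337 232.59991332]
 [291.8623093  243.75070476]] pivot [[249.58588817 217.23622141]]
```

```bash
cat >> h.py <<'E'
P0=np.array([.5877,.0868,.293])
def lin(P,p=P0):
    c,s=np.cos(p[2]),np.sin(p[2]); return np.asarray(P,float)/1000@np.array([[c,-s,0],[s,c,0],[0,0,1]]).T+[p[0],p[1],0]
def tolin(P,p=P0):
    c,s=np.cos(p[2]),np.sin(p[2]); return (np.asarray(P,float)-[p[0],p[1],0])@np.array([[c,-s,0],[s,c,0],[0,0,1]])*1000
def down(yaw,tilt=0): # tilt about linisher y: tool leans to push away from robot
    return Ro.from_euler('z',P0[2])*Ro.from_euler('y',-tilt)*Ro.from_euler('z',-P0[2])*Ro.from_euler('xyz',[np.pi,0,yaw])
def rows(targets,st=None):
    st=st or bot.get_state(); R0=Ro.from_euler('xyz',st['ee_rot']); p0=np.array(st['tool_pos'])
    for P,R in targets:
        d=R0.inv().apply(np.asarray(P)-p0)*1000; r=(R0.inv()*R).as_rotvec(degrees=True)
        print([round(float(v),1) for v in np.r_[d,r]])
E
python3 - <<'E'
from h import *
y=np.pi/2+P0[2]
print('bar',lin([-150,0,93]))
print(cams.camera_model('wrist')['tool_from_camera'])
rows([((.42,-.35,.30),down(1.0)),(lin([-150,0,200]),down(y))])
for l,n,px,z in [('bottle','top',(181,210),.02),('disc','top',(487,239),.048),('knob','top',(253,238),.09)]: w=atz(n,px,z)[0]; print(l,w,tolin(w))
E
```

```text
bar [0.44409274 0.04347615 0.093     ]
[[-3.29148092e-04  9.67378481e-01  2.53335284e-01  6.79546716e-02]
 [ 9.99999945e-01  3.06449555e-04  1.29059671e-04 -4.97799865e-04]
 [ 4.72150631e-05  2.53335312e-01 -9.67378528e-01 -1.58185548e-01]
 [ 0.00000000e+00  0.00000000e+00  0.00000000e+00  1.00000000e+00]]
[318.7, -205.8, -73.2, 0.0, -0.0, -42.8]
[440.8, -580.6, 26.7, 0.0, 0.0, -92.2]
bottle [0.52211371 0.43504684 0.02      ] [ 37.79151199 352.34815975  20.        ]
disc [ 0.4535253  -0.45864851  0.048     ] [-285.99593211 -483.4493323    48.        ]
knob [0.44157201 0.20476304 0.09      ] [-105.82950952  155.14117293   90.        ]
```

>>> {"op": "servo_tool", "data": {
  "commands": [
    [[319,-206,-73,0,0,-43],[319,-206,-73,0,0,-43],[319,-206,-73,0,0,-43],[319,-206,-73,0,0,-43],[319,-206,-73,0,0,-43],[319,-206,-73,0,0,-43],[319,-206,-73,0,0,-43],[319,-206,-73,0,0,-43],[441,-581,27,0,0,-92.2],[441,-581,27,0,0,-92.2],[441,-581,27,0,0,-92.2],[441,-581,27,0,0,-92.2],[441,-581,27,0,0,-92.2],[441,-581,27,0,0,-92.2],[441,-581,27,0,0,-92.2],[441,-581,27,0,0,-92.2],[441,-581,27,0,0,-92.2],[441,-581,27,0,0,-92.2],[441,-581,27,0,0,-92.2],[441,-581,27,0,0,-92.2]]
  ],
  "gripper": 0.5
}}

```text
t: 2.9
tool_pos: [0.4446, 0.0419, 0.1999]
ee_rot: [3.142, 0.001, 1.86]
ft_force: [0.6, -0.4, 0.3]
finger_gap: 0.0458
grip_force: 0.0
```

```bash
python3 - <<'E'
from h import *
st=bot.get_state(); print(st['t'],st['qpos'],st['tool_pos'],st['ee_rot'])
im=snap('wrist')
for l,h in [('bar ends',[[-150,-56,93],[-150,56,93]]),('corners',[[-105,-110,92],[-105,110,92]])]:
    q=proj('wrist',lin(h),st); print(l,q)
    for a in q: cv2.circle(im,tuple(int(v) for v in a),4,(255,0,255),1)
cv2.imwrite('pics/w1.png',im[:,:,::-1])
print(finder.look_for('guard_bar','wrist')[:1])
rows([(lin([-150,0,74]),down(np.pi/2+P0[2]))],st)
E
```

```text
2.9 [ 0.78607333  0.28199688 -1.06532687  2.05266624  0.30054134  0.97103003
 -0.14630035] [0.44457671 0.04193012 0.1999136 ] [3.14156027e+00 9.22993840e-04 1.85966801e+00]
bar ends [[315.86662371 253.59738074]
 [315.33204225 139.86707398]]
corners [[358.38528059 299.54342713]
 [366.68364371  76.77056824]]
[{'centre': [463.1, 151.8], 'score': 0.74}]
[1.7, -0.0, 125.9, 0.0, 0.1, -0.2]
```

View pics/w1.png

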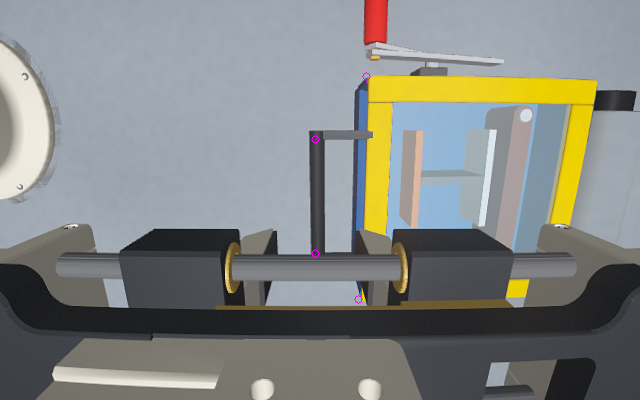

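The bar lies where predicted, from (316,132) to (316,250), and the guard corner at (368,77) also matches. I'll descend and grip.

>>> {"op": "servo_tool", "data": {
  "commands": [
    [[1,0,50,0,0,-0.2],[2,0,100,0,0,-0.2],[2,0,126,0,0,-0.2],[2,0,126,0,0,-0.2]]
  ]
}}

```text
t: 3.4
tool_pos: [0.4408, 0.0445, 0.0709]
ee_rot: [-3.135, -0.002, 1.865]
ft_force: [-0.5, -1.0, 1.1]
finger_gap: 0.0459
grip_force: 0.0
```

>>> {"op": "servo_tool", "data": {
  "commands": [
    [[0,0,0,0,0,0],[0,0,0,0,0,0],[0,0,0,0,0,0],[0,0,0,0,0,0]]
  ],
  "gripper": 0,
  "newtons": 25
}}

```text
t: 3.8
tool_pos: [0.4448, 0.0456, 0.075]
ee_rot: [3.139, 0.001, 1.866]
ft_force: [-0.1, 0.1, 0.5]
finger_gap: 0.0184
grip_force: 0.0
```

```bash
python3 - <<'E'
from h import *
st=bot.get_state();print(st['finger_gap'],st['grip_force'],st['ft_force'],st['tool_pos'],st['qpos'])
for a in np.r_[np.linspace(0.08,1.47,19),1.47]:
    f=a+.0196; print([0,round(255*(np.cos(.0196)-np.cos(f)),0),round(-255*(np.sin(f)-.0196),0),0,0,0],end=', ')
E
```

```text
0.018391809187164668 0.0 [-0.11712086  0.12389201  0.47099714] [0.44478269 0.04556547 0.07498628] [ 0.57360951  0.49816137 -0.87434721  2.15244852  0.57819708  0.7378881
 -0.39020454]
[0, np.float64(1.0), np.float64(-20.0), 0, 0, 0], [0, np.float64(4.0), np.float64(-40.0), 0, 0, 0], [0, np.float64(8.0), np.float64(-59.0), 0, 0, 0], [0, np.float64(14.0), np.float64(-78.0), 0, 0, 0], [0, np.float64(21.0), np.float64(-96.0), 0, 0, 0], [0, np.float64(29.0), np.float64(-114.0), 0, 0, 0], [0, np.float64(39.0), np.float64(-131.0), 0, 0, 0], [0, np.float64(50.0), np.float64(-147.0), 0, 0, 0], [0, np.float64(63.0), np.float64(-163.0), 0, 0, 0], [0, np.float64(76.0), np.float64(-177.0), 0, 0, 0], [0, np.float64(91.0), np.float64(-190.0), 0, 0, 0], [0, np.float64(106.0), np.float64(-202.0), 0, 0, 0], [0, np.float64(123.0), np.float64(-213.0), 0, 0, 0], [0, np.float64(140.0), np.float64(-223.0), 0, 0, 0], [0, np.float64(158.0), np.float64(-231.0), 0, 0, 0], [0, np.float64(176.0), np.float64(-238.0), 0, 0, 0], [0, np.float64(195.0), np.float64(-243.0), 0, 0, 0], [0, np.float64(215.0), np.float64(-247.0), 0, 0, 0], [0, np.float64(234.0), np.float64(-249.0), 0, 0, 0], [0, np.float64(234.0), np.float64(-249.0), 0, 0, 0],
```

Still closing (gap 18 mm), so I'll wait two more rows, then lift in two calls.

>>> {"op": "servo_tool", "data": {
  "commands": [
    [[0,0,0,0,0,0],[0,0,0,0,0,0],[0,0,0,0,0,0]]
  ]
}}

```text
t: 4.1
tool_pos: [0.4448, 0.0457, 0.0747]
ee_rot: [3.14, 0.001, 1.866]
ft_force: [0.7, -1.3, 6.7]
finger_gap: 0.0133
grip_force: 25.0
```

>>> {"op": "servo_tool", "data": {
  "commands": [
    [[0,1,-20,0,0,0],[0,4,-40,0,0,0],[0,8,-59,0,0,0],[0,14,-78,0,0,0],[0,21,-96,0,0,0],[0,29,-114,0,0,0],[0,39,-131,0,0,0],[0,50,-147,0,0,0],[0,50,-147,0,0,0]]
  ]
}}

```text
t: 5.0
tool_pos: [0.4906, 0.0598, 0.2218]
ee_rot: [-3.138, 0.001, 1.866]
ft_force: [-4.8, -2.6, 1.8]
finger_gap: 0.0132
grip_force: 25.0
```

```bash
python3 - <<'E'
from h import *
st=bot.get_state();g=np.array(st['tool_pos'])+[0,0,.0188]
print(st['t'],st['finger_gap'],st['grip_force'],st['ft_force'],st['qpos'],st['ee_rot'])
l=tolin(g)-[105,0,88];print(l,np.hypot(l[0],l[2]),np.arctan2(l[2],-l[0]))
T=[]
for f in np.r_[np.linspace(.75,1.48,11),1.48]:
    T.append((lin([105-255*np.cos(f),0,88+255*np.sin(f)-18.8]),down(np.pi/2+P0[2])))
rows(T,st)
E
```

```text
5.0 0.013177838243012021 24.997588098049164 [-4.80537805 -2.57732179  1.84621919] [ 0.68983755  0.359127   -1.03772347  1.92293867  0.35554504  1.06158322
 -0.20332912] [-3.13829663e+00  1.38506139e-03  1.86619279e+00]
[-205.73629133    2.17263891  152.55872399] 256.12806530138806 0.6380553858028262
[-2.2, 19.1, -21.3, -0.2, 0.1, 0.1]
[-2.3, 32.2, -34.5, -0.2, 0.1, 0.1]
[-2.3, 46.3, -46.7, -0.2, 0.1, 0.1]
[-2.4, 61.2, -57.8, -0.2, 0.1, 0.1]
[-2.5, 76.9, -67.9, -0.2, 0.1, 0.1]
[-2.5, 93.2, -76.7, -0.2, 0.1, 0.1]
[-2.6, 110.2, -84.3, -0.2, 0.1, 0.1]
[-2.6, 127.7, -90.7, -0.2, 0.1, 0.1]
[-2.7, 145.6, -95.8, -0.2, 0.1, 0.1]
[-2.7, 163.8, -99.6, -0.2, 0.1, 0.1]
[-2.8, 182.3, -102.0, -0.2, 0.1, 0.1]
[-2.8, 182.3, -102.0, -0.2, 0.1, 0.1]
```

>>> {"op": "servo_tool", "data": {
  "commands": [
    [[0,19,-21,0,0,0],[0,32,-35,0,0,0],[0,46,-47,0,0,0],[0,61,-58,0,0,0],[0,77,-68,0,0,0],[0,93,-77,0,0,0],[0,110,-84,0,0,0],[0,128,-91,0,0,0],[0,146,-96,0,0,0],[0,164,-100,0,0,0],[0,178,-102,0,0,0],[0,178,-102,0,0,0],[0,178,-102,0,0,0]]
  ]
}}

```text
t: 6.3
tool_pos: [0.6626, 0.1128, 0.3236]
ee_rot: [3.139, -0.0, 1.867]
ft_force: [1.6, -1.0, 4.4]
finger_gap: 0.0134
grip_force: 25.0
```

```bash
python3 - <<'E'
from h import *
st=bot.get_state();g=np.array(st['tool_pos'])+[0,0,.0188]
print(st['t'],st['finger_gap'],st['grip_force'],st['ft_force'],st['qpos'],st['ee_rot'])
l=tolin(g)-[105,0,88];print(l,np.hypot(l[0],l[2]),np.arctan2(l[2],-l[0])-.0196)
snap('side','s2.png'); snap('top')
for n in ['side','top']: print(n,[(r['centre'],r['score']) for r in finder.look_for('elbow_knob',n)][:2])
for th in [80,60,50,45,40,30]:
    k=[-45+70*np.cos(np.deg2rad(th)),152,80+70*np.sin(np.deg2rad(th))]; print(th,proj('side',lin(k))[0].round(1),proj('top',lin(k))[0].round(1))
E
```

```text
6.3 0.013368353330944983 25.000553727149963 [ 1.62306335 -1.0353191   4.37124465] [ 0.3812631   0.60038968 -0.94362124  1.35929954  0.48148284  1.41712313
 -0.25162635] [ 3.13942569e+00 -1.58470988e-04  1.86663613e+00]
[-25.74618789   3.27952721 254.41129507] 255.71072181309515 1.4503406121973668
side [([283.6, 249.4], 0.59), ([244.0, 307.9], 0.25)]
top [([250.0, 157.0], 0.34)]
80 [291.4 250.1] [243.7 210.5]
60 [284.3 249.6] [242.2 202.6]
50 [281.2 250.1] [241.8 199.4]
45 [279.9 250.5] [241.7 198. ]
40 [278.7 251.1] [241.6 196.8]
30 [276.8 252.5] [241.7 194.8]
```

```bash
python3 -c "
import cv2
im=cv2.imread('pics/s2.png');cv2.imwrite('pics/s2c.png',cv2.resize(im[110:310,200:440],None,fx=3,fy=3,interpolation=2))"
```

```text
(no output)
```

View pics/s2c.png

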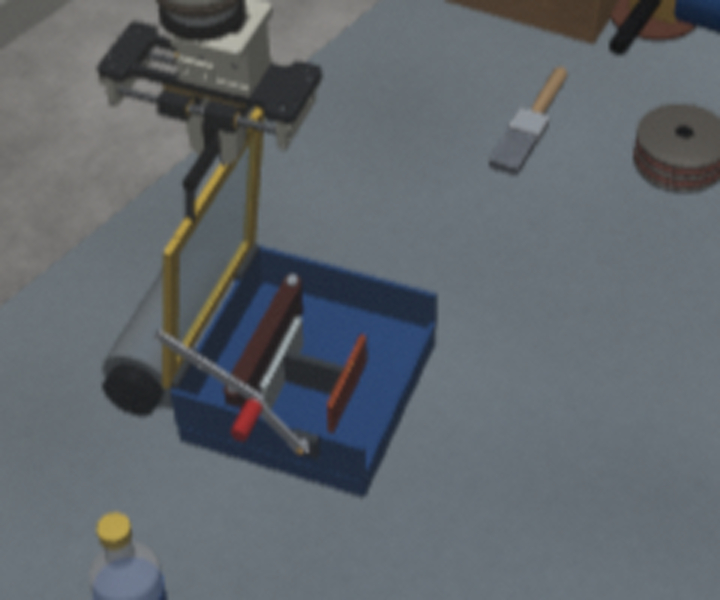

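Guard is up at about 1.45 and the elbow knob (crop (247,418), full image (283,249)) is at roughly 50–55°, not yet over centre. Both flanges are visible in the tray. Next I release the bar and go to the knob.

>>> {"op": "servo_tool", "data": {
  "commands": [
    [[0,0,0,0,0,0],[0,0,0,0,0,0],[0,0,0,0,0,0]]
  ],
  "gripper": 0.4
}}

```text
t: 6.8
tool_pos: [0.6612, 0.112, 0.322]
ee_rot: [-3.14, -0.0, 1.867]
ft_force: [-0.2, 0.4, 0.1]
finger_gap: 0.0328
grip_force: 0.0
```

>>> {"op": "servo_tool", "data": {
  "commands": [
    [[0,0,-30,0,0,0],[0,0,-60,0,0,0],[0,0,-60,0,0,0]]
  ]
}}

```text
t: 7.1
tool_pos: [0.6629, 0.1135, 0.387]
ee_rot: [3.135, -0.0, 1.867]
ft_force: [0.6, -0.0, 1.1]
finger_gap: 0.0366
grip_force: 0.0
```

```bash
python3 - <<'E'
from h import *
st=bot.get_state();print(st['t'],st['tool_pos'],st['ft_force'],st['finger_gap'])
y=np.pi/2+P0[2];t=np.deg2rad(40)
rows([(lin([-60,120,370]),down(y)),(lin([-60,156,250]),down(y,t)),(lin([-18,156,155]),down(y,t))],st)
E
```

```text
7.1 [0.66291199 0.11349831 0.38703886] [ 0.57553773 -0.02278454  1.08562653] 0.03663693371722289
[116.5, -139.5, 16.2, 0.3, -0.0, 0.2]
[152.5, -140.1, 136.2, -39.7, -0.1, 0.1]
[152.4, -98.7, 231.5, -39.7, -0.1, 0.1]
```

>>> {"op": "servo_tool", "data": {
  "commands": [
    [[30,-40,4,0,0,0],[60,-75,8,0,0,0],[90,-110,12,0,0,0],[117,-140,16,0,0,0],[130,-140,60,-8,0,0],[140,-140,90,-16,0,0],[150,-140,120,-24,0,0],[152,-140,136,-32,0,0],[152,-140,136,-39.7,0,0],[152,-140,136,-39.7,0,0],[152,-140,136,-39.7,0,0]]
  ],
  "gripper": 0
}}

```text
t: 8.2
tool_pos: [0.4843, 0.2077, 0.2474]
ee_rot: [2.475, 0.012, 1.85]
ft_force: [0.9, 1.0, 0.3]
finger_gap: 0.0004
grip_force: 0.0
```

```bash
python3 - <<'E'
from h import *
st=bot.get_state();print(st['t'],st['tool_pos'],tolin(st['tool_pos']),st['ft_force'],st['finger_gap'],st['qpos'])
im=snap('wrist')
y=np.pi/2+P0[2];t=np.deg2rad(40)
for l,n in [('elbow_knob','wrist')]:
    r=finder.cut_out(l,n)
    if r: print(r[0]['score'],r[0]['centre'])
for th in [60,55,50,45,40,35,30]:
    th=np.deg2rad(th); k=np.array([-45+70*np.cos(th),80+70*np.sin(th)]); u=np.array([np.sin(t),-np.cos(t)]); c=k-9*u
    print(np.rad2deg(th).round(),k.round(1),c.round(1),proj('wrist',lin([k[0],162,k[1]]),st)[0].round())
    rows([(lin([c[0],156,c[1]]),down(y,t))],st)
cv2.imwrite('pics/w3.png',im[:,:,::-1])
E
```

```text
8.2 [0.48433801 0.20767262 0.24743956] [-64.04576361 145.57482956 247.43955811] [0.9292922  0.98726049 0.3054801 ] 0.00036469537082252905 [ 0.35407812 -0.09187846 -0.89115449  2.37186294  0.53835809  0.21481094
 -0.76697237]
0.94 [289.7, 202.9]
60.0 [-10.  140.6] [-15.8 147.5] [291. 180.]
[12.3, -23.9, 108.2, -1.8, 1.0, -0.2]
55.0 [ -4.8 137.3] [-10.6 144.2] [294. 179.]
[12.4, -21.8, 113.9, -1.8, 1.0, -0.2]
50.0 [ -0.  133.6] [ -5.8 140.5] [296. 178.]
[12.6, -20.3, 119.9, -1.8, 1.0, -0.2]
45.0 [  4.5 129.5] [ -1.3 136.4] [297. 177.]
[12.7, -19.3, 125.9, -1.8, 1.0, -0.2]
40.0 [  8.6 125. ] [  2.8 131.9] [298. 176.]
[12.8, -18.9, 132.0, -1.8, 1.0, -0.2]
35.0 [ 12.3 120.2] [  6.6 127. ] [298. 175.]
[12.9, -18.9, 138.1, -1.8, 1.0, -0.2]
30.0 [ 15.6 115. ] [  9.8 121.9] [298. 174.]
[13.0, -19.5, 144.1, -1.8, 1.0, -0.2]
```

View pics/w3.png

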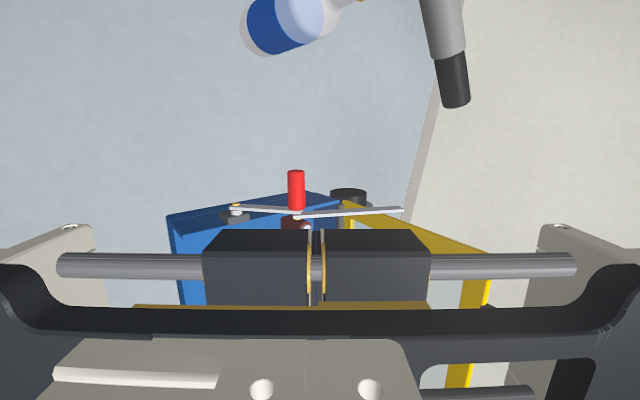

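Knob at (296,170–207), matching θ≈50°. J6 and J4 are near their limits at a 40° tilt, so I'll use 25°.

```bash
python3 - <<'E'
from h import *
st=bot.get_state()
y=np.pi/2+P0[2];t=np.deg2rad(25);u=np.array([np.sin(t),-np.cos(t)])
rows([(lin([-25,156,190]),down(y,t)),(lin([-9,156,155]),down(y,t))],st)
E
```

```text
[5.8, -4.8, 69.1, 13.1, 0.6, 0.2]
[6.2, -13.8, 106.5, 13.1, 0.6, 0.2]
```

>>> {"op": "servo_tool", "data": {
  "commands": [
    [[3,-2,20,8,0.6,0.2],[5,-4,45,13,0.6,0.2],[6,-5,69,13,0.6,0.2],[6,-9,88,13,0.6,0.2],[6,-14,106,13,0.6,0.2],[6,-14,106,13,0.6,0.2],[6,-14,106,13,0.6,0.2]]
  ]
}}

```text
t: 9.0
tool_pos: [0.5352, 0.2328, 0.1563]
ee_rot: [2.704, -0.003, 1.86]
ft_force: [0.0, 0.3, 0.3]
finger_gap: 0.0007
grip_force: 0.0
```

```bash
python3 - <<'E'
from h import *
st=bot.get_state();print(st['t'],tolin(st['tool_pos']),st['ft_force'],st['qpos'],st['ee_rot'])
y=np.pi/2+P0[2];t=np.deg2rad(25);u=np.array([np.sin(t),-np.cos(t)])
T=[]
for th in [50,46,42,38,34,31,28]:
    th=np.deg2rad(th); k=np.array([-45+70*np.cos(th),80+70*np.sin(th)]);c=k-9*u
    T.append((lin([c[0],155,c[1]]),down(y,t)))
rows(T,st)
E
```

```text
9.0 [ -8.08684395 154.96074403 156.33535967] [0.02447356 0.27440118 0.31020755] [ 0.07324317  0.29900277 -0.66209523  2.16335416  0.76876979  0.40810169
 -0.90248662] [ 2.70417828 -0.00275637  1.85998156]
[0.0, -2.3, 15.0, 0.1, -0.1, -0.3]
[0.0, -0.4, 19.5, 0.1, -0.1, -0.3]
[0.0, 1.2, 24.1, 0.1, -0.1, -0.3]
[0.0, 2.5, 28.8, 0.1, -0.1, -0.3]
[0.0, 3.4, 33.6, 0.1, -0.1, -0.3]
[0.0, 3.9, 37.3, 0.1, -0.1, -0.3]
[0.0, 4.1, 40.9, 0.1, -0.1, -0.3]
```

>>> {"op": "servo_tool", "data": {
  "commands": [
    [[0,-2,8,0,0,0],[0,-2,15,0,0,0],[0,0,20,0,0,0],[0,1,24,0,0,0],[0,2,29,0,0,0],[0,3,33,0,0,0],[0,4,36,0,0,0],[0,4,36,0,0,0]]
  ]
}}

```text
t: 9.8
tool_pos: [0.5537, 0.2378, 0.1249]
ee_rot: [2.703, -0.001, 1.86]
ft_force: [-0.5, 0.7, -0.0]
finger_gap: 0.0004
grip_force: 0.0
```

```bash
python3 - <<'E'
from h import *
st=bot.get_state();print(st['t'],tolin(st['tool_pos']),st['ft_force'])
E
```

```text
9.8 [ 11.05845115 154.41621355 124.93578575] [-0.4911144   0.70690983 -0.00726266]
```

>>> {"op": "servo_tool", "data": {
  "commands": [
    [[0,0,2,0,0,0],[0,0,4,0,0,0],[0,0,4,0,0,0]]
  ]
}}

```text
t: 10.1
tool_pos: [0.5553, 0.2384, 0.1227]
ee_rot: [2.702, 0.0, 1.86]
ft_force: [-8.0, -3.3, 12.5]
finger_gap: 0.0006
grip_force: 7.2
```

>>> {"op": "servo_tool", "data": {
  "commands": [
    [[0,0,1,0,0,0],[0,0,2,0,0,0],[0,0,2,0,0,0]]
  ]
}}

```text
t: 10.4
tool_pos: [0.5556, 0.2385, 0.1222]
ee_rot: [2.701, 0.002, 1.86]
ft_force: [-20.7, -7.9, 31.8]
finger_gap: 0.0005
grip_force: 18.7
```

```bash
python3 - <<'E'
from h import *
st=bot.get_state();print(st['t'],tolin(st['tool_pos']),st['ft_force'])
snap('side','s4.png');im=cv2.imread('pics/s4.png');cv2.imwrite('pics/s4c.png',cv2.resize(im[150:290,210:370],None,fx=4,fy=4,interpolation=2))
y=np.pi/2+P0[2]
E
```

```text
10.4 [ 13.11963153 154.54540387 122.21381959] [-20.71325444  -7.90520778  31.83163797]
```

View pics/s4c.png

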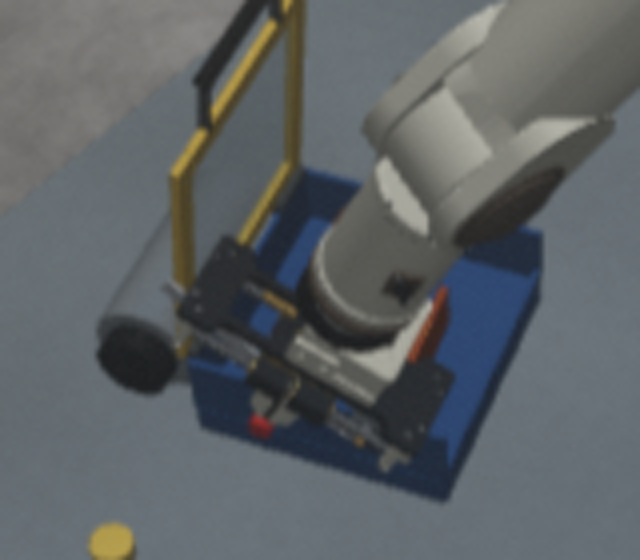

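Firm stop: 38 N with the knob at (17,114) mm, about 29° above level, and the guard upright. I'll back off and go above the tray with the gripper turned, camera on the robot's side.

```bash
python3 - <<'E'
from h import *
st=bot.get_state()
y=np.pi/2+P0[2];
rows([(lin([-50,155,220]),down(y,np.deg2rad(25))),(lin([-40,0,240]),down(np.pi+P0[2]))],st)
E
```

```text
[0.0, -15.4, -115.4, 0.3, 0.2, -0.1]
[-155.0, 2.6, -128.6, 19.7, 20.0, -88.6]
```

>>> {"op": "servo_tool", "data": {
  "commands": [
    [[0,0,-20,0,0,0],[0,-5,-60,0,0,0],[0,-15,-115,0,0,0],[-155,3,-129,19.7,20,-88.6],[-155,3,-129,19.7,20,-88.6],[-155,3,-129,19.7,20,-88.6],[-155,3,-129,19.7,20,-88.6],[-155,3,-129,19.7,20,-88.6],[-155,3,-129,19.7,20,-88.6],[-155,3,-129,19.7,20,-88.6],[-155,3,-129,19.7,20,-88.6],[-155,3,-129,19.7,20,-88.6],[-155,3,-129,19.7,20,-88.6],[-155,3,-129,19.7,20,-88.6],[-155,3,-129,19.7,20,-88.6],[-155,3,-129,19.7,20,-88.6],[-155,3,-129,19.7,20,-88.6]]
  ],
  "gripper": 0.6
}}

```text
t: 12.15
tool_pos: [0.5508, 0.0763, 0.2378]
ee_rot: [3.137, -0.002, -2.846]
ft_force: [-0.9, 0.9, 0.4]
finger_gap: 0.0548
grip_force: 0.0
```

```bash
python3 - <<'E'
from h import *
st=bot.get_state();print(st['t'],tolin(st['tool_pos']),st['ee_rot'],st['qpos'],st['ft_force'])
im=snap('wrist','w5.png')
for h in [[40,-75,78],[40,75,78],[-105,110,85],[-105,-110,42],[40,75,30]]: print(h,proj('wrist',lin(h),st)[0].round(1))
for l in ['offcut_center','rusty_face']:
    for r in finder.look_for(l,'wrist')[:1]: print(l,r, tolin(atz('wrist',[r['centre']],.06,st)))
snap('side')
print('knob',[(r['centre'],r['score']) for r in finder.look_for('elbow_knob','side')][:1], proj('side',lin([15.6,154,115])))
E
```

```text
12.15 [-38.39640999   0.63797083 237.81239036] [ 3.13716426e+00 -2.31738478e-03 -2.84606339e+00] [ 0.63782755  0.50617308 -1.08813359  1.76196387  0.47916706  1.17421702
  1.27418937] [-0.91847013  0.87646496  0.44740013]
[40, -75, 78] [252.  253.1]
[40, 75, 78] [376.  253.2]
[-105, 110, 85] [417.3 130. ]
[-105, -110, 42] [223.1 129.5]
[40, 75, 30] [368.8 238.5]
offcut_center {'centre': [325.2, 223.5], 'score': 0.85} [[ 8.21758413 13.74617736 60.        ]]
rusty_face {'centre': [327.1, 221.4], 'score': 0.89} [[ 5.48293932 16.06544158 60.        ]]
knob [([276.6, 249.7], 0.54)] [[276.50016011 253.00300532]]
```

View pics/w5.png

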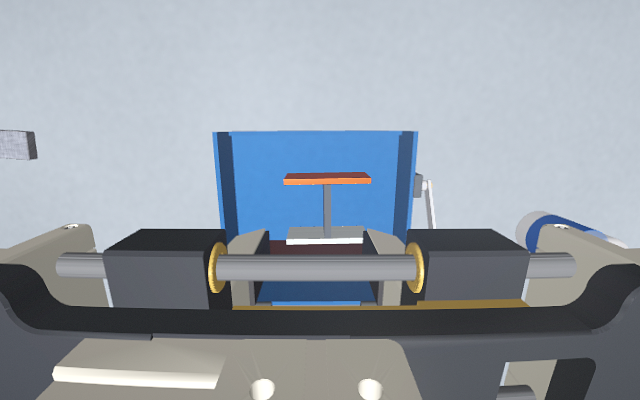

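Rusty flange: top at rows 179–184, columns 284–371. Web at column 327, bright flange top at about rows 239–244, and the tray fits the prediction. Next I measure the offcut precisely.

```bash
python3 - <<'E'
from h import *
st=bot.get_state()
im=cv2.imread('pics/w5.png')
for c in (300,350): print(c,[(r,im[r,c].tolist()) for r in range(170,190,2)],[(r,im[r,c].tolist()) for r in range(226,250,2)])
B,G,R=[im[:,:,i].astype(int) for i in range(3)]
def top(m,lab):
    n,l,s,_=cv2.connectedComponentsWithStats(m.astype(np.uint8)); i=1+s[1:,4].argmax(); ys,xs=np.where(l==i)
    L=tolin(atz('wrist',np.c_[xs,ys]+.0,.075,st)); rect=cv2.minAreaRect(L[:,:2].astype(np.float32)); k=np.polyfit(L[:,1],L[:,0],1)
    print(lab,len(xs),xs.min(),xs.max(),ys.min(),ys.max(),'rect',rect,'slope',k)
win=np.zeros(R.shape,bool);win[165:195,270:390]=1
top(win&(R>180)&(B<90),'rusty')
win[:]=0;win[215:248,270:390]=1
top(win&(B>195)&(R>195),'bright')
win[:]=0;win[186:226,310:345]=1
m=win&(abs(R-B)<30)
ys,xs=np.where(m);L=tolin(atz('wrist',np.c_[xs,ys],.075,st));print('web y',[ (r,xs[ys==r].min(),xs[ys==r].max()) for r in (190,200,210,220)],np.median(L[:,1]))
E
```

```text
300 [(170, [217, 149, 82]), (172, [228, 154, 80]), (174, [68, 70, 127]), (176, [71, 72, 126]), (178, [67, 64, 111]), (180, [100, 162, 254]), (182, [91, 156, 249]), (184, [136, 171, 241]), (186, [221, 150, 79]), (188, [219, 150, 82])] [(226, [186, 123, 72]), (228, [145, 143, 141]), (230, [149, 147, 142]), (232, [147, 144, 140]), (234, [148, 145, 142]), (236, [146, 146, 143]), (238, [168, 164, 160]), (240, [255, 255, 248]), (242, [255, 255, 249]), (244, [163, 163, 169]), (246, [63, 59, 76]), (248, [65, 59, 78])]
350 [(170, [218, 150, 81]), (172, [97, 89, 118]), (174, [70, 71, 125]), (176, [69, 69, 121]), (178, [97, 164, 255]), (180, [86, 146, 243]), (182, [81, 146, 245]), (184, [226, 146, 67]), (186, [214, 146, 82]), (188, [213, 144, 77])] [(226, [147, 149, 151]), (228, [150, 148, 143]), (230, [152, 150, 147]), (232, [149, 147, 142]), (234, [148, 148, 144]), (236, [147, 146, 143]), (238, [255, 255, 255]), (240, [255, 254, 248]), (242, [255, 255, 250]), (244, [58, 51, 70]), (246, [68, 63, 80]), (248, [65, 61, 77])]
rusty 243 305 370 178 183 rect ((-49.13753128051758, 24.853660583496094), (74.23422241210938, 5.783069610595703), 89.85014343261719) slope [-4.14416205e-02 -4.74526253e+01]
bright 403 286 362 238 244 rect ((24.302021026611328, 9.657005310058594), (6.816478729248047, 91.61260986328125), 0.8380866646766663) slope [-1.54836720e-02  2.43956583e+01]
web y [(190, np.int64(324), np.int64(329)), (200, np.int64(324), np.int64(330)), (210, np.int64(324), np.int64(330)), (220, np.int64(324), np.int64(330))] 12.969639882489709
```

```bash
python3 - <<'E'
from h import *
st=bot.get_state()
rows([(lin([2,12.7,110]),down(np.pi+P0[2])),(lin([2,12.7,38]),down(np.pi+P0[2]))],st)
E
```

```text
[-41.6, 13.5, 127.9, 0.2, -0.1, -0.2]
[-41.7, 13.2, 199.9, 0.2, -0.1, -0.2]
```

>>> {"op": "servo_tool", "data": {
  "commands": [
    [[-20,7,45,0,0,0],[-42,13,90,0,0,0],[-42,13,128,0,0,0],[-42,13,150,0,0,0],[-42,13,170,0,0,0],[-42,13,185,0,0,0],[-42,13,197,0,0,0],[-42,13,200,0,0,0],[-42,13,200,0,0,0]]
  ]
}}

```text
t: 13.3
tool_pos: [0.5867, 0.1001, 0.0383]
ee_rot: [3.138, -0.002, -2.849]
ft_force: [0.5, -0.4, 0.9]
finger_gap: 0.0551
grip_force: 0.0
```

>>> {"op": "servo_tool", "data": {
  "commands": [
    [[0,0,0,0,0,0],[0,0,0,0,0,0],[0,0,0,0,0,0],[0,0,0,0,0,0],[0,0,0,0,0,0],[0,0,0,0,0,0],[0,0,0,0,0,0],[0,0,0,0,0,0]]
  ],
  "gripper": 0,
  "newtons": 50
}}

```text
t: 14.1
tool_pos: [0.5863, 0.1007, 0.0382]
ee_rot: [3.138, -0.002, -2.848]
ft_force: [0.1, 1.4, 1.3]
finger_gap: 0.0077
grip_force: 50.0
```

```bash
python3 - <<'E'
from h import *
st=bot.get_state();print(st['t'],tolin(st['tool_pos']),st['ee_rot'],st['qpos'],st['ft_force'],st['torque'],st['finger_gap'])
rows([(lin([2,12.7,120]),down(np.pi+P0[2])),(lin([-130,0,120]),down(np.pi+P0[2]))],st)
E
```

```text
14.1 [ 2.71386299 13.68667947 38.17908772] [ 3.13789293e+00 -1.94275244e-03 -2.84813054e+00] [ 0.40345917  0.79737878 -0.85257011  1.80372505  0.7510171   0.90274225
  1.06779312] [0.12215199 1.4019104  1.26349286] [ 0.20735128 -0.03159042  0.04341275] 0.007653726642693725
[0.9, -0.7, -81.8, 0.2, -0.1, 0.0]
[132.9, -13.3, -81.6, 0.2, -0.1, 0.0]
```

>>> {"op": "servo_tool", "data": {
  "commands": [
    [[0,0,-25,0,0,0],[0,0,-55,0,0,0],[0,0,-82,0,0,0],[40,-4,-84,0,0,0],[85,-9,-84,0,0,0],[133,-13,-84,0,0,6],[140,-13,-84,0,0,14],[140,-13,-84,0,0,22],[140,-13,-84,0,0,30],[140,-13,-84,0,0,38],[140,-13,-84,0,0,46],[140,-13,-84,0,0,54],[140,-13,-84,0,0,62],[140,-13,-84,0,0,70],[140,-13,-84,0,0,78],[140,-13,-84,0,0,86],[140,-13,-84,0,0,90],[140,-13,-84,0,0,90]]
  ]
}}

```text
t: 15.9
tool_pos: [0.4555, 0.0468, 0.1218]
ee_rot: [-3.138, -0.003, 1.863]
ft_force: [0.5, -0.6, -5.3]
finger_gap: 0.0079
grip_force: 50.0
```

>>> {"op": "servo_tool", "data": {
  "commands": [
    [[0,0,0,0,0,8],[0,0,0,0,0,16],[0,0,0,0,0,24],[0,0,0,0,0,32],[0,0,0,0,0,40],[0,0,0,0,0,48],[0,0,0,0,0,56],[0,0,0,0,0,64],[0,0,0,0,0,72],[0,0,0,0,0,80],[0,0,0,0,0,87],[0,0,0,0,0,90],[0,0,0,0,0,90],[0,0,0,0,0,90]]
  ]
}}

```text
t: 17.3
tool_pos: [0.4558, 0.047, 0.1219]
ee_rot: [-3.138, 0.003, 0.296]
ft_force: [-0.4, 1.0, -4.0]
finger_gap: 0.0077
grip_force: 50.0
```

```bash
python3 - <<'E'
from h import *
st=bot.get_state();print(st['t'],tolin(st['tool_pos']),st['ee_rot'],st['qpos'],st['ft_force'],st['torque'],st['finger_gap'])
im=snap('wrist','w6.png')
for h in [[40,-75,78],[40,75,78],[100,110,85],[100,-110,85]]: print(h,proj('wrist',lin(h),st)[0].round(1))
E
```

```text
17.3 [-1.37737974e+02  3.31786188e-02  1.21915896e+02] [-3.13811009  0.00325566  0.29587266] [ 0.16627998  0.30389441 -0.37236443  2.10658445  0.1540716   0.76037238
 -1.57783845] [-0.41421966  0.95012983 -3.96398952] [-0.06581126  0.00763841  0.02413914] 0.007679333362698494
[40, -75, 78] [439.  -51.8]
[40, 75, 78] [196.4 -52.2]
[100, 110, 85] [ 131.3 -160.4]
[100, -110, 85] [ 504.9 -160. ]
```

View pics/w6.png

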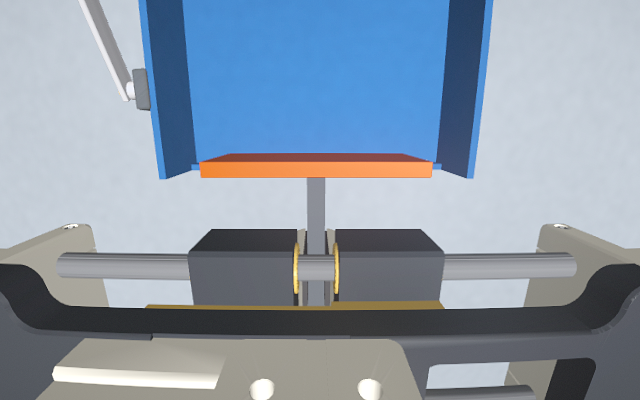

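Offcut held square, with the rusty flange (200–432, rows 162–178) now facing the belt. I'll carry it in and lower it about 13 mm short of the belt.

```bash
python3 - <<'E'
from h import *
st=bot.get_state()
q=tolin(atz('wrist',[[200,162.],[432,162],[200,178],[432,178]],.1219+.0368,st));print(q, q[:,0]-tolin(st['tool_pos'])[0])
rows([(lin([-30,0,121]),down(P0[2])),(lin([-30,0,39]),down(P0[2]))],st)
E
```

```text
[[-83.56891295  49.92632545 158.7       ]
 [-83.33913258 -49.07311026 158.7       ]
 [-90.49302424  50.60508235 158.7       ]
 [-90.24018734 -49.77724439 158.7       ]] [54.04526541 54.27504578 47.12115411 47.37399101]
[107.6, 0.2, 0.7, -0.2, 0.2, 0.1]
[107.9, 0.5, 82.7, -0.2, 0.2, 0.1]
```

>>> {"op": "servo_tool", "data": {
  "commands": [
    [[40,0,0,0,0,0],[80,0,0,-0.2,0.2,0.1],[108,0,1,-0.2,0.2,0.1],[108,0,20,-0.2,0.2,0.1],[108,0,40,-0.2,0.2,0.1],[108,0,60,-0.2,0.2,0.1],[108,0,75,-0.2,0.2,0.1],[108,0,80,-0.2,0.2,0.1],[108,0,82,-0.2,0.2,0.1],[108,0,83,-0.2,0.2,0.1],[108,0,83,-0.2,0.2,0.1]]
  ]
}}

```text
t: 18.45
tool_pos: [0.5603, 0.0786, 0.0399]
ee_rot: [3.141, -0.003, 0.291]
ft_force: [0.9, 0.4, -5.1]
finger_gap: 0.0074
grip_force: 50.0
```

```bash
python3 - <<'E'
from h import *
st=bot.get_state();print(st['t'],tolin(st['tool_pos']),st['ee_rot'],st['qpos'],st['ft_force'],st['finger_gap'])
E
```

```text
18.45 [-2.86172328e+01  3.00187143e-02  3.98620336e+01] [ 3.14113985e+00 -2.83197057e-03  2.91149291e-01] [ 0.05462494  0.58962195 -0.30770223  1.89558961  0.26703376  0.69317626
 -1.69017959] [ 0.884614    0.38388304 -5.08018297] 0.007396049140364675
```

Lower 2 mm to the floor, then slide forward lightly gripped.

>>> {"op": "servo_tool", "data": {
  "commands": [
    [[0,0,1,0,0,0],[0,0,2,0,0,0],[0,0,2,0,0,0]]
  ]
}}

```text
t: 18.75
tool_pos: [0.5602, 0.0785, 0.0381]
ee_rot: [3.141, -0.003, 0.291]
ft_force: [-2.2, -0.3, 3.5]
finger_gap: 0.0075
grip_force: 50.0
```

>>> {"op": "servo_tool", "data": {
  "commands": [
    [[0,0,0,0,0,0],[0,0,0,0,0,0],[3,0,0,0,0,0],[6,0,0,0,0,0],[9,0,0,0,0,0],[11,0,0,0,0,0],[12,0,0,0,0,0],[12,0,0,0,0,0]]
  ],
  "newtons": 20
}}

```text
t: 19.55
tool_pos: [0.5683, 0.0808, 0.0379]
ee_rot: [3.14, 0.004, 0.291]
ft_force: [-10.2, -3.0, 15.0]
finger_gap: 0.008
grip_force: 20.0
```

>>> {"op": "servo_tool", "data": {
  "commands": [
    [[1,0,0,0,0,0],[2,0,0,0,0,0],[2,0,0,0,0,0]]
  ]
}}

```text
t: 19.85
tool_pos: [0.5704, 0.0814, 0.0378]
ee_rot: [3.141, 0.004, 0.291]
ft_force: [-9.9, -2.6, 14.0]
finger_gap: 0.0076
grip_force: 20.0
```

>>> {"op": "servo_tool", "data": {
  "commands": [
    [[0,0,-1,0,0,0],[1,0,-1,0,0,0],[2,0,-1,0,0,0],[2,0,-1,0,0,0]]
  ]
}}

```text
t: 20.25
tool_pos: [0.5744, 0.0829, 0.0379]
ee_rot: [3.141, -0.0, 0.291]
ft_force: [-3.0, -1.1, 1.0]
finger_gap: 0.0075
grip_force: 20.0
```

>>> {"op": "servo_tool", "data": {
  "commands": [
    [[1,0,0,0,0,0],[2,0,0,0,0,0],[2,0,0,0,0,0]]
  ]
}}

```text
t: 20.55
tool_pos: [0.5754, 0.0831, 0.0379]
ee_rot: [3.141, 0.002, 0.291]
ft_force: [-7.1, -1.8, 4.6]
finger_gap: 0.0078
grip_force: 20.0
```

```bash
python3 - <<'E'
from h import *
st=bot.get_state();print(st['t'],tolin(st['tool_pos']),st['ft_force'],st['torque'])
E
```

```text
20.55 [-1.28433848e+01  3.58873041e-02  3.78508098e+01] [-7.09634563 -1.78254436  4.55712263] [-0.42516972  1.65634032  0.05503798]
```

>>> {"op": "servo_tool", "data": {
  "commands": [
    [[1,0,0,0,0,0],[2,0,0,0,0,0],[2,0,0,0,0,0]]
  ]
}}

```text
t: 20.85
tool_pos: [0.5755, 0.0831, 0.0378]
ee_rot: [3.141, 0.005, 0.291]
ft_force: [-12.4, -3.1, 11.3]
finger_gap: 0.0079
grip_force: 20.0
```

>>> {"op": "servo_tool", "data": {
  "commands": [
    [[1,0,0,0,0,0],[1,0,0,0,0,0]]
  ]
}}

```text
t: 21.05
tool_pos: [0.5755, 0.0831, 0.0378]
ee_rot: [3.141, 0.007, 0.291]
ft_force: [-16.0, -4.5, 13.0]
finger_gap: 0.0081
grip_force: 20.0
```

```bash
python3 - <<'E'
from h import *
st=bot.get_state();print(st['t'],tolin(st['tool_pos']),st['ft_force'],st['torque'],st['ee_rot'])
snap('wrist','w7.png')
E
```

```text
21.05 [-12.73424489  -0.05161939  37.80439926] [-15.9529913   -4.50256156  13.03576318] [-0.71226999  3.0798302   0.16723249] [3.14072598 0.00714841 0.29114935]
```

View pics/w7.png

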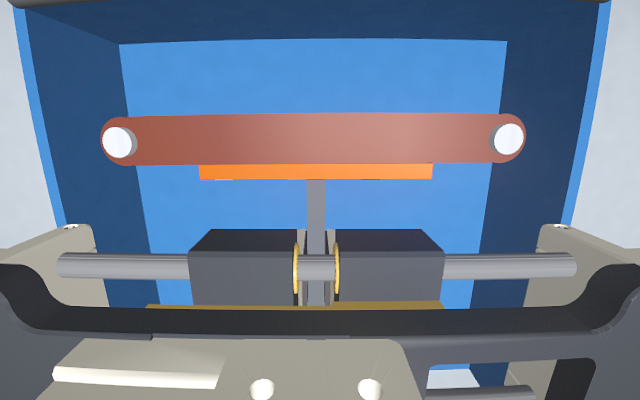

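Contact: the force rises with no motion. The belt edge (rows about 166 to 162) looks slightly inclined to the offcut, so I'll measure that.

```bash
python3 - <<'E'
from h import *
st=bot.get_state()
im=cv2.imread('pics/w7.png').astype(float);B,G,R=[cv2.GaussianBlur(im[:,:,i],(3,1),0) for i in range(3)]
d=R-B
def edge(cols,r0,r1,sgn,f,thr):
    o=[]
    for c in cols:
        v=f[r0:r1,c]; i=np.where((v[:-1]-thr)*(v[1:]-thr)<=0)[0]
        if len(i): i=i[0] if sgn>0 else i[-1]; o.append((c,r0+i+(thr-v[i])/(v[i+1]-v[i]+1e-9)))
    return np.array(o)
def fit(o,z,l):
    L=tolin(atz('wrist',o,z,st)); k=np.polyfit(L[:,1],L[:,0],1); r=L[:,0]-np.polyval(k,L[:,1]); ok=abs(r)<.8
    k=np.polyfit(L[ok,1],L[ok,0],1); print(l,len(o),ok.sum(),'slope deg',np.rad2deg(k[0]),'x0',k[1],'yrange',L[:,1].min(),L[:,1].max())
fit(edge(list(range(140,193,3))+list(range(440,487,3)),150,175,1,d,-30),.078,'belt face edge')
fit(edge(range(140,480,5),105,130,1,d,-30),.078,'belt back edge')
fit(edge(range(205,428,5),172,190,-1,d,20),.075,'rusty inner edge')
fit(edge(range(205,428,5),155,172,1,d,110),.075,'rusty outer edge')
E
```

```text
belt face edge 34 34 slope deg -0.32094430407833047 x0 41.41898836942742 yrange -70.43353064235983 74.1119795640907
belt back edge 68 68 slope deg -0.3438259475523262 x0 61.40620467317057 yrange -63.47440335547777 71.10671821039946
rusty inner edge 45 45 slope deg -0.14263491366136935 x0 34.25582155841239 yrange -46.64084125124355 48.07456286729204
rusty outer edge 45 45 slope deg -0.2505502622518856 x0 41.088310071742775 yrange -45.99018359412808 47.41386717564563
```

>>> {"op": "servo_tool", "data": {
  "commands": [
    [[-0.5,0,-0.8,0,0,-0.2],[-1,0,-1,0,0,-0.2],[-1,0,-1,0,0,-0.2]]
  ],
  "newtons": 6
}}

```text
t: 21.4
tool_pos: [0.5762, 0.0831, 0.0378]
ee_rot: [3.141, 0.004, 0.294]
ft_force: [-6.4, -2.2, -0.7]
finger_gap: 0.0082
grip_force: 6.0
```

>>> {"op": "servo_tool", "data": {
  "commands": [
    [[0,0,0,0,0,0],[0,0,0,0,0,0],[0,0,0,0,0,0],[0,0,0,0,0,0]]
  ],
  "gripper": 0.25
}}

```text
t: 21.8
tool_pos: [0.5797, 0.0846, 0.0395]
ee_rot: [3.141, -0.003, 0.295]
ft_force: [0.4, 0.5, -0.6]
finger_gap: 0.0231
grip_force: 0.0
```

```bash
cat > chk.py <<'E'
from h import *
import sys
st=bot.get_state();print(st['t'],tolin(st['tool_pos']),st['ft_force'],st['ee_rot'],st['finger_gap'])
snap('wrist',sys.argv[1])
im=cv2.imread('pics/'+sys.argv[1]).astype(float);B,G,R=[cv2.GaussianBlur(im[:,:,i],(3,1),0) for i in range(3)]
d=R-B
def edge(cols,r0,r1,sgn,f,thr):
    o=[]
    for c in cols:
        v=f[r0:r1,c]; i=np.where((v[:-1]-thr)*(v[1:]-thr)<=0)[0]
        if len(i): i=i[0] if sgn>0 else i[-1]; o.append((c,r0+i+(thr-v[i])/(v[i+1]-v[i]+1e-9)))
    return np.array(o)
def fit(o,z,l):
    L=tolin(atz('wrist',o,z,st)); k=np.polyfit(L[:,1],L[:,0],1); r=L[:,0]-np.polyval(k,L[:,1]); ok=abs(r)<.8
    k=np.polyfit(L[ok,1],L[ok,0],1); print(l,len(o),ok.sum(),'slope deg',np.rad2deg(k[0]),'x0',k[1],'yrange',L[:,1].min(),L[:,1].max())
fit(edge(list(range(140,193,3))+list(range(440,487,3)),150,175,1,d,-30),.078,'belt face edge')
fit(edge(range(205,428,5),172,190,-1,d,20),.075,'rusty inner edge')
fit(edge(range(205,428,5),155,172,1,d,110),.075,'rusty outer edge')
E
python3 chk.py w8.png
```

```text
21.8 [-8.30770451  0.19371883 39.52223992] [ 0.3774882   0.54001549 -0.61056025] [ 3.14139534 -0.00320807  0.29468987] 0.02305168729878788
belt face edge 34 34 slope deg -0.33090978056693776 x0 41.42059879837625 yrange -71.91056523403525 76.4662311945682
rusty inner edge 45 45 slope deg -0.35596959453567684 x0 34.4503700277672 yrange -47.41144550308398 49.65583503117054Traceback (most recent call last):
  File "chk.py", line 18, in <module>
    fit(edge(range(205,428,5),155,172,1,d,110),.075,'rusty outer edge')
    ~~~^^^^^^^^^^^^^^^^^^^^^^^^^^^^^^^^^^^^^^^^^^^^^^^^^^^^^^^^^^^^^^^^
  File "chk.py", line 14, in fit
    L=tolin(atz('wrist',o,z,st)); k=np.polyfit(L[:,1],L[:,0],1); r=L[:,0]-np.polyval(k,L[:,1]); ok=abs(r)<.8
            ~~~^^^^^^^^^^^^^^^^
  File "h.py", line 23, in atz
    c,d=rays(n,px,st); return c+d*((z-c[2])/d[:,2])[:,None]
        ~~~~^^^^^^^^^
  File "h.py", line 19, in rays
    u=cv2.undistortPoints(np.array(px,float).reshape(-1,1,2),K,D).reshape(-1,2)
      ~~~~~~~~~~~~~~~~~~~^^^^^^^^^^^^^^^^^^^^^^^^^^^^^^^^^^^^^^^^
cv2.error: OpenCV(4.12.0) /io/opencv/modules/calib3d/src/undistort.dispatch.cpp:347: error: (-215:Assertion failed) CV_IS_MAT(_src) && CV_IS_MAT(_dst) && (_src->rows == 1 || _src->cols == 1) && (_dst->rows == 1 || _dst->cols == 1) && _src->cols + _src->rows - 1 == _dst->rows + _dst->cols - 1 && (CV_MAT_TYPE(_src->type) == CV_32FC2 || CV_MAT_TYPE(_src->type) == CV_64FC2) && (CV_MAT_TYPE(_dst->type) == CV_32FC2 || CV_MAT_TYPE(_dst->type) == CV_64FC2) in function 'cvUndistortPointsInternal'
```

Slopes match (−0.33° and −0.36°), and the rusty face is at 41.4 mm against the belt at 41.4 mm. I'll retreat up and back.

>>> {"op": "servo_tool", "data": {
  "commands": [
    [[0,0,-15,0,0,0],[0,0,-40,0,0,0],[-5,0,-75,0,0,0],[-40,0,-110,0,0,0],[-80,0,-140,0,0,0],[-120,0,-170,0,0,0],[-120,0,-170,0,0,0],[-120,0,-170,0,0,0]]
  ]
}}

```text
t: 22.65
tool_pos: [0.4644, 0.049, 0.2112]
ee_rot: [3.139, -0.006, 0.294]
ft_force: [1.6, 0.2, 0.3]
finger_gap: 0.0227
grip_force: 0.0
```

```bash
python3 - <<'E'
from h import *
st=bot.get_state();print(st['t'],tolin(st['tool_pos']),st['ft_force'])
w=snap('wrist'); s=snap('side')
print('knob',[(r['centre'],r['score']) for r in finder.look_for('elbow_knob','side')][:1])
a=cv2.resize(w[:,100:540],None,fx=.9,fy=.9); b=cv2.resize(s[130:310,205:385],(360,360),interpolation=2)
c=np.zeros((360,756,3),np.uint8);c[:,:396]=a[:360,:396];c[:,396:]=b
cv2.imwrite('pics/f9.png',c[:,:,::-1])
E
```

```text
22.65 [-128.94965121   -0.54685705  211.16693146] [1.64137501 0.15895154 0.29409294]
knob [([280.1, 251.9], 0.74)]
```

View pics/f9.png

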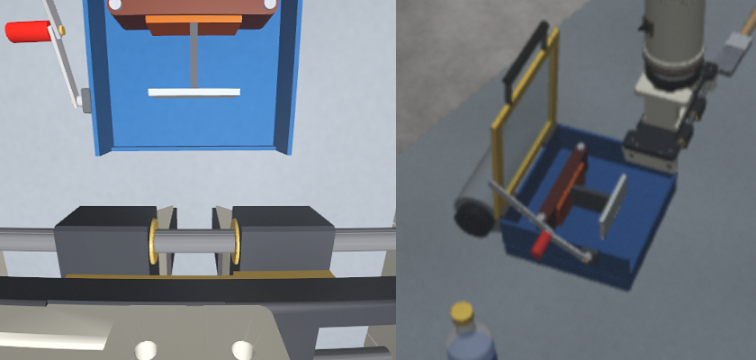

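Wrist view: rusty flange flat on the belt and centred. Side view: guard up, knob near (280,252). I'll verify the knob angle precisely.

```bash
python3 - <<'E'
from h import *
st=bot.get_state();obs={}
for n in ['side','top','wrist']:
    im=snap(n).astype(int);R,G,B=im[:,:,0],im[:,:,1],im[:,:,2]
    m=(R>130)&(G<60)&(B<70)
    k=proj(n,lin([12,154,120]),st)[0]; yy,xx=np.mgrid[:400,:640]; m&=np.hypot(xx-k[0],yy-k[1])<(70 if n=='wrist' else 14)
    ys,xs=np.where(m); print(n,len(xs),xs.mean().round(1),ys.mean().round(1),xs.min(),xs.max(),ys.min(),ys.max()) if len(xs) else print(n,'none')
for th in [55,50,45,40,35,30,25]:
    t=np.deg2rad(th);K=lambda y:lin([-45+70*np.cos(t),y,80+70*np.sin(t)])
    print(th,*[proj(n,K(152),st)[0].round(1) for n in ['side','top','wrist']],'ends wrist',proj('wrist',[K(132),K(172)],st).round(0).tolist())
E
```

```text
side 39 277.2 250.6 274 281 246 255
top 77 241.5 194.9 235 248 191 199
wrist 1086 129.5 32.0 104 155 20 44
55 [282.7 249.8] [241.9 201. ] [116.6  53.9] ends wrist [[142.0, 53.0], [92.0, 55.0]]
50 [281.2 250.1] [241.8 199.4] [118.9  48.4] ends wrist [[144.0, 47.0], [95.0, 50.0]]
45 [279.9 250.5] [241.7 198. ] [121.7  43.6] ends wrist [[146.0, 43.0], [98.0, 45.0]]
40 [278.7 251.1] [241.6 196.8] [124.7  39.5] ends wrist [[149.0, 39.0], [101.0, 41.0]]
35 [277.7 251.7] [241.6 195.7] [127.9  36.3] ends wrist [[152.0, 35.0], [105.0, 37.0]]
30 [276.8 252.5] [241.7 194.8] [131.3  33.8] ends wrist [[155.0, 33.0], [108.0, 35.0]]
25 [276.  253.3] [241.8 194.1] [134.9  32.2] ends wrist [[158.0, 31.0], [112.0, 33.0]]
```

All three cameras put the knob at about 30°, which is the locked position. The arm is clear, so I hand in.

```bash
python3 -c "
from bench import bot
print(bot.sign_off())"
```

```text
the job is handed in; nothing more can be done
None
```

The job is handed in: the guard is up with its stay locked past straight (knob at about 30°), the offcut stands centred with its rusty flange flat against the belt, and the arm is clear.

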